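# Re-sort the sample vials into their colour-coded holders

## Task

Get the samples ready for the pump run by standing each one in the recess of its own colour-coded holder: the amber vial in the yellow holder, the blue-capped vial in the blue, the slim white vial in the green and the squat white bottle in the red. Two of them were left in the wrong holders, so free a holder before you fill it. Keep the vials upright all the time, set each flat on the floor of its recess, and leave the lime clip and the green terminal block where they are.

Things in the scene. Friction and masses are not known exactly. Their poses are not given: they have to be found in the camera images.
- vial_amber: capped upright round sample vial, amber-brown body with a white cap, 22 mm in diameter, 55 mm high, about 22 g. Origin at the centre of its underside, z along its axis towards the cap; the cap is fixed on. At the start it stands on the mat. Belongs in the yellow holder.
- vial_bluecap: capped upright round sample vial, white body with a blue cap, 16 mm in diameter, 41 mm high, about 14 g. Origin at the centre of its underside, z along its axis towards the cap; the cap is fixed on. At the start it stands in the yellow holder. Belongs in the blue holder.
- vial_slim_white: capped upright round sample vial, all white and slim, 16 mm in diameter, 41 mm high, about 14 g. Origin at the centre of its underside, z along its axis towards the cap; the cap is fixed on. At the start it stands in the blue holder. Belongs in the green holder.
- bottle_squat_white: capped upright round sample vial, an all-white squat bottle, 28 mm in diameter, 44 mm high, about 30 g. Origin at the centre of its underside, z along its axis towards the cap; the cap is fixed on. At the start it stands on the mat. Belongs in the red holder.
- holder_yellow: fixed holder on a fixed grey bench mat (2 mm thick, its top, on which everything stands, at z = 0.002): a yellow plastic square block 76 x 76 mm, 9 mm high, steel screw heads in its corners, with one round recess 44 mm across and 4 mm deep in the middle of its top. Origin at the centre of its underside on the mat; the recess floor is 5 mm and the rim 9 mm above the origin; z up. For the amber vial; at the start the blue-capped vial stands in it.
- holder_blue: fixed holder on a fixed grey bench mat (2 mm thick, its top, on which everything stands, at z = 0.002): a blue plastic square block 76 x 76 mm, 9 mm high, steel screw heads in its corners, with one round recess 44 mm across and 4 mm deep in the middle of its top. Origin at the centre of its underside on the mat; the recess floor is 5 mm and the rim 9 mm above the origin; z up. For the blue-capped vial; at the start the slim white vial stands in it.
- holder_green: fixed holder on a fixed grey bench mat (2 mm thick, its top, on which everything stands, at z = 0.002): a green plastic square block 76 x 76 mm, 9 mm high, steel screw heads in its corners, with one round recess 44 mm across and 4 mm deep in the middle of its top. Origin at the centre of its underside on the mat; the recess floor is 5 mm and the rim 9 mm above the origin; z up. For the slim white vial; empty at the start.
- holder_red: fixed holder on a fixed grey bench mat (2 mm thick, its top, on which everything stands, at z = 0.002): a red plastic square block 76 x 76 mm, 9 mm high, steel screw heads in its corners, with one round recess 44 mm across and 4 mm deep in the middle of its top. Origin at the centre of its underside on the mat; the recess floor is 5 mm and the rim 9 mm above the origin; z up. For the squat white bottle; empty at the start.
- binder_clip: lime-coloured binder clip with wire loops up, 30 x 19 mm, 27 mm high, loose on the mat; not to be moved. Origin at the centre of its underside.
- terminal_block: green electrical terminal block, 13 x 32 mm (long along its y), 15 mm high, loose on the mat; not to be moved. Origin at the centre of its underside.
Things that resemble listed ones, but are neither listed nor needed, are in the scene too. There is more than one size of the holder_green; the one meant has the size given above.

How it is judged:
By the outcome, as a careful person would: the job done as asked, in the order asked, and still so for the second after the job is handed in, with the robot touching nothing.
It also fails if it takes over 96 s, if anything falls off the work surface, if the arm or the gripper's body presses on something with over 40 N, if the wrist force passes 120 N, or if a joint passes its speed limit or range.

## Robot

A 7-joint arm with a two-finger parallel gripper is mounted at the origin on a cart in front of the work surface, level with it; the furniture and walls round the work are solid. World frame = base frame: x ahead of the robot, y to its left, z up, the work surface at z = 0. Lengths are in m, angles in degrees, forces in N, time in s.
With the tool pointing down it reaches from about 0.425 to 0.875 m from the base axis. Payload 4.7 kg.
Tool frame: the origin (TCP) lies between the finger pads; the fingertips stand 22 mm ahead of it and the grasp point (between the pads) lies 3 mm ahead of it (env.tip_reach is the distance from the TCP to the fingertips, in m); z points along the fingers, y is the line along which they close (so a half turn about z gives the same grasp; the last joint's range is limited). The gripper opens to 87 mm and grips with 3 to 60 N. Pads are 19 mm wide; open, the fingers measure 117 mm over their backs; the gripper's body (75 mm by 190 mm) begins 51 mm behind the grasp point.
Start: joints at [-68.52, 18.392, -4.016, 83.108, 1.295, 78.541, -3.26], TCP at [0.229, 0.608, 0.245] pointing down, gripper open.
Joint ranges: [-163.93, 163.93], [-17.29, 119.83], [-79.2, 71.16], [3.27, 140.29], [-89.18, 269.18], [5.43, 117.66], [-154.24, 154.24]. Speed limits (degrees/s): [147.25, 147.25, 180, 180, 180, 180, 180].

## Interface

Orientations are given as [roll, pitch, yaw] about the fixed x, y, z axes, in that order (R = Rz(yaw) Ry(pitch) Rx(roll)).
In Python, from cell import env gives the robot as it stands.
- The arm moves only by the shell command python3 -m creep 'ROWS' [FORCE]. ROWS is JSON, one flat list of numbers, 7 for each row, row after row: the finger opening in mm, from 0 to 87, then the shift along the tool's x, y, z in units of 30 mm (1.0 is 30 mm), then the turn, a rotation vector about the tool's x, y, z in units of 6 degrees (1.0 is 6 degrees). A call has 1 to 12 rows; each row is the pose to reach, as a shift and turn from the pose commanded when the call began, along the tool's axes at that moment; what a row does not reach only later rows make up. A row lasts 1/10 s, in which the tool goes at most 50 mm and 8.59 degrees, less where a joint would pass 70% of its speed; a pose out of reach is approached as far as the arm can. A call with a gripper value outside its range is refused whole. The fingers move at their own pace and stop on an object; FORCE is the grip in N (left out, the last holds). Time passes only in rows, so rows that repeat a pose let the fingers close. It gives the time, the measured TCP pose, the force, the opening and the grip force at its end, in the units of the state.
- env.get_obs(): the state, without advancing time (a new reading comes with each control period).
- env.read_camera(name): name is "scene" or "top" or "wrist"; returns a dict with "color" (384x512x3 uint8, red, green, blue), "depth" (384x512 float32, m along the optical axis (not along the pixel's ray), 0 where there is no reading), "fovy" (degrees; the focal length in pixels is half the picture's height over the tangent of half this angle, whatever the lens; pixels are square), "cx", "cy" (the principal point, pixels), "R" (3x3) and "t" (3): a world point X has camera coordinates R X + t. Camera axes: x right, y down, z forward; pixel columns grow to the right and rows downward; lengths in m; the calibration is good to about 2 mm. A picture is of the moment at which its call begins.
- env.sign_off(): hands the job in; it is judged then, once.
The state is a dict: "time_s": time; "qpos": joint angles; "joint_velocities": joint speeds; "effort": joint torques, N m; "tool_pos": TCP position; "tool_rot": TCP orientation; "force": force on the tool from outside, world axes, zero at the start; "wrist_torque": the same for the moment, N m; "grip_width": finger opening in m; "grasp_force": force on a finger pad.
Only numpy, scipy, OpenCV 4.12 (cv2) and the standard library are available. Lean on these libraries where they do the work, as an engineer would, in place of code of your own. Each camera call takes 0.05 s, during which the arm holds its last target. There are 200 camera calls.

## Working session

There is one attempt and no reset: what is moved stays moved. The work goes in short steps, Python scripts to look and compute and a shell command to move; the robot and the scene stay as the last step left them, time stands still between calls to the robot, and variables do not carry over. Pictures are saved under pics/ and viewed, at most 14 in all, crops included, and the job is handed in when it is done.

```bash
mkdir -p pics; ls
python3 - <<'E'
from cell import env
import cv2,numpy as np
for n in("scene","top"):
    d=env.read_camera(n); np.savez(f"{n}0.npz",**d)
    cv2.imwrite(f"pics/{n}0.png",cv2.resize(d["color"][:,:,::-1],(800,600),interpolation=cv2.INTER_CUBIC))
o=env.get_obs(); print(o["tool_pos"],o["tool_rot"],o["time_s"],env.tip_reach)
E
```

```text
pics
[0.22936092 0.60769405 0.24356393] [-1.79900537e+02  3.11059372e-03  1.59325053e+02] 0.1 0.022
```

View pics/top0.png

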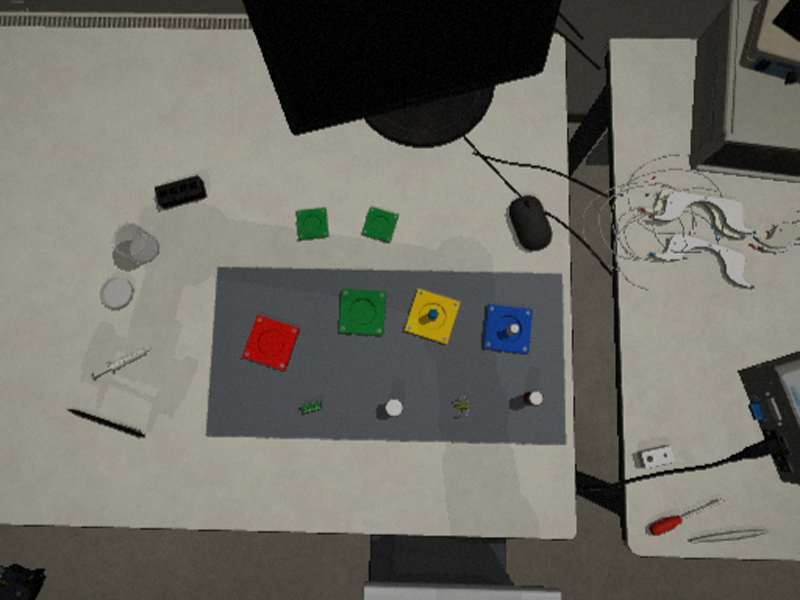

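View pics/scene0.png

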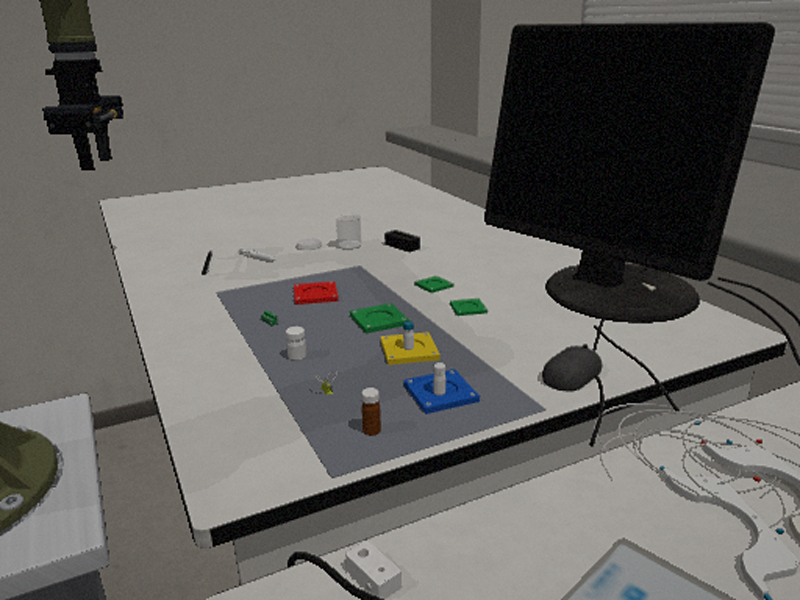

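The top view (800x600) shows these possible confusions:
- **Green holders:** the large one on the mat at (362,311), and smaller lookalikes at (312,223) and (380,224). I choose (362,311).
- **White vials:** the slim one stands in the blue holder at (513,328), the squat bottle on the mat at (392,408), and the blue-capped vial in the yellow holder at (432,314). White lookalikes are the round lid at (117,293) and the glass at (135,246), both off the mat.
- **Amber vial:** at (535,398).
- **Red holder:** at (271,342).
- **Keep clear:** the terminal block at (311,407) and the clip at (460,407).

Next comes a close crop with measurements.

```bash
cat > h.py <<'E'
import numpy as np,cv2
def K(d):
    f=d["color"].shape[0]/2/np.tan(np.radians(float(d["fovy"]))/2); return f,float(d["cx"]),float(d["cy"])
def on_plane(d,u,v,z):   # pixel -> world point at height z
    f,cx,cy=K(d); R,t=d["R"],d["t"]; c=-R.T@t
    r=R.T@np.array([(u-cx)/f,(v-cy)/f,1]); return c+r*(z-c[2])/r[2]
def world(d):            # whole depth image -> world points
    f,cx,cy=K(d); Z=d["depth"]; v,u=np.indices(Z.shape)
    return (np.stack([(u-cx)/f*Z,(v-cy)/f*Z,Z],-1)-d["t"])@d["R"]
E
python3 - <<'E'
from h import *
d=np.load("top0.npz"); s=.64
P=world(d); c=-d["R"].T@d["t"]; print("cam",c.round(3))
for n,(u,v,z) in dict(red=(271,342,.011),green=(362,311,.011),sg1=(312,223,.008),sg2=(380,224,.008),yel=(432,315,.011),blue=(508,328,.011),bcap=(432,314,.048),slim=(514,328,.048),squat=(394,407,.046),amber=(536,398,.057),clip=(460,407,.015),term=(311,407,.015)).items():
    print(n,on_plane(d,u*s,v*s,z).round(4))
# block corners -> size, yaw, centre
hsv=cv2.cvtColor(d["color"],cv2.COLOR_RGB2HSV)
for n,lo,hi,(u,v) in [("red",(0,120,50),(8,255,255),(271,342)),("green",(50,120,30),(75,255,255),(362,311)),("sg1",(50,120,30),(75,255,255),(312,223)),("yel",(20,120,80),(32,255,255),(432,314)),("blue",(108,120,40),(125,255,255),(508,328))]:
    m=cv2.inRange(hsv,lo,hi); k=np.zeros_like(m); u=int(u*s);v=int(v*s); k[v-25:v+25,u-25:u+25]=1
    q=np.argwhere(m*k>0); X=np.array([on_plane(d,b,a,.011)[:2] for a,b in q])
    r=cv2.minAreaRect((X*1000).astype(np.float32)); print(n,np.round(r[0],1),np.round(r[1],1),round(r[2],1))
im=d["color"][160:295,120:370,::-1]
cv2.imwrite("pics/crop0.png",cv2.resize(im,(800,432),interpolation=cv2.INTER_CUBIC))
E
```

```text
cam [0.442 0.105 1.04 ]
red [0.5367 0.3256 0.011 ]
green [0.593  0.1732 0.011 ]
sg1 [0.7471 0.2657 0.008 ]
sg2 [0.7476 0.1467 0.008 ]
yel [0.5886 0.054  0.011 ]
blue [ 0.5692 -0.0746  0.011 ]
bcap [0.585  0.0559 0.048 ]
slim [ 0.5648 -0.0779  0.048 ]
squat [0.4333 0.1147 0.046 ]
amber [ 0.4527 -0.1102  0.057 ]
clip [0.4356 0.006  0.015 ]
term [0.4299 0.2525 0.015 ]
red [536.7 326.9] [78.5 76.8] 73.8
green [592.4 173.6] [76.  76.7] 87.4
sg1 [746.1 266.2] [51.5 50.8] 7.3
yel [588.   54.5] [76.8 77.5] 72.8
blue [569.  -73.2] [77.8 77.2] 84.8
```

View pics/crop0.png

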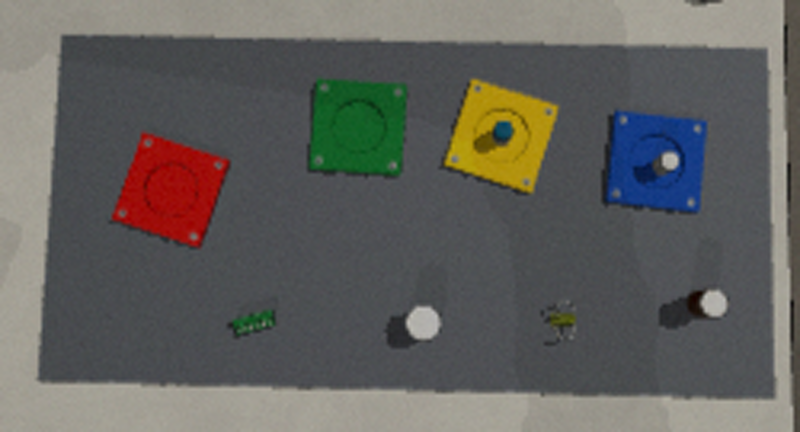

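The crop confirms the choices. The large green holder at crop (358,127) measures 76 mm, and the small ones 51 mm. The slim white vial is in the blue holder at (670,160), the blue cap in yellow at (503,131), the squat bottle at (423,323) and the amber vial at (714,303). I'll move over the slim vial and turn so that the tool axes line up with world axes: tool x = +y, tool y = +x, tool z = down.

```bash
python3 -m creep '[50,-18.6,-17.4,3,0,0,11.55, 50,-18.6,-17.4,3,0,0,11.55, 50,-18.6,-17.4,3,0,0,11.55, 50,-18.6,-17.4,3,0,0,11.55, 50,-18.6,-17.4,3,0,0,11.55, 50,-18.6,-17.4,3,0,0,11.55, 50,-18.6,-17.4,3,0,0,11.55, 50,-18.6,-17.4,3,0,0,11.55, 50,-18.6,-17.4,3,0,0,11.55, 50,-18.6,-17.4,3,0,0,11.55, 50,-18.6,-17.4,3,0,0,11.55, 50,-18.6,-17.4,3,0,0,11.55]' 15
```

```text
time_s: 1.3
tool_pos: [0.4932, 0.0718, 0.1741]
tool_rot: [180.0, -0.0, 90.0]
force: [0.2, 0.2, 0.6]
grip_width: 0.0499
grasp_force: 0.0
```

```bash
python3 -m creep '[50,-5,2.4,1.5,0,0,0, 50,-5,2.4,1.5,0,0,0, 50,-5,2.4,1.5,0,0,0, 50,-5,2.4,1.5,0,0,0, 50,-5,2.4,1.5,0,0,0, 50,-5,2.4,1.5,0,0,0]'
python3 - <<'E'
from cell import env
import cv2,numpy as np
d=env.read_camera("wrist"); np.savez("w1.npz",**d)
cv2.imwrite("pics/w1.png",d["color"][:,:,::-1]); print(env.get_obs()["tool_pos"])
E
```

```text
time_s: 1.9
tool_pos: [0.5645, -0.0761, 0.1288]
tool_rot: [-179.9, -0.0, 90.0]
force: [-0.1, 0.6, 0.4]
grip_width: 0.0501
grasp_force: 0.0
[ 0.56466479 -0.07499219  0.12912852]
```

View pics/w1.png

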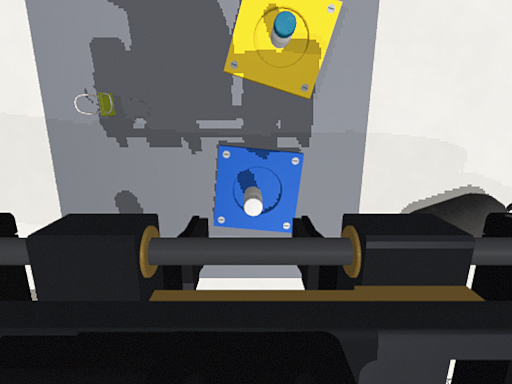

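The wrist view shows the slim vial's cap at (254,207) between the fingers, with the blue holder's screws at (226,155), (294,161), (287,226) and (221,220). The blue cap is at (285,21).

Run:
```python
from h import *
d=np.load("w1.npz")
print("slim",on_plane(d,254,207,.048).round(4),"blue",on_plane(d,257,190.5,.011).round(4),"bcap",on_plane(d,285,21,.048).round(4),"yel by screws",on_plane(d,(234+331)/2,(65+8)/2,.011).round(4))
```

```text
slim [ 0.5681 -0.079   0.048 ] blue [ 0.5712 -0.0748  0.011 ] bcap [0.5888 0.0543 0.048 ] yel by screws [0.5911 0.0538 0.011 ]
```

```bash
python3 -m creep '[50,-0.1,0.1,1,0,0,0, 50,-0.1,0.1,2,0,0,0, 50,-0.1,0.1,2.6,0,0,0, 50,-0.1,0.1,2.9,0,0,0, 50,-0.1,0.1,2.9,0,0,0, 25,-0.1,0.1,2.9,0,0,0, 20,-0.1,0.1,2.9,0,0,0, 17,-0.1,0.1,2.9,0,0,0, 12,-0.1,0.1,2.9,0,0,0, 5,-0.1,0.1,2.9,0,0,0, 5,-0.1,0.1,2.9,0,0,0, 5,-0.1,0.1,2.9,0,0,0]' 10
```

```text
time_s: 3.15
tool_pos: [0.5682, -0.0794, 0.0427]
tool_rot: [180.0, -0.0, 90.0]
force: [0.3, 0.9, 2.5]
grip_width: 0.0157
grasp_force: 10.0
```

```bash
python3 -m creep '[5,0,0,-0.3,0,0,0, 5,0,0,-1,0,0,0, 5,0,0,-2,0,0,0, 5,0,0,-2.7,0,0,0, 5,0.4,0,-2.7,0,0,0, 5,1.2,0.1,-2.7,0,0,0, 5,2.4,0.2,-2.7,0,0,0, 5,3.8,0.4,-2.7,0,0,0, 5,5.2,0.5,-2.7,0,0,0, 5,6.6,0.65,-2.7,0,0,0, 5,7.8,0.8,-2.7,0,0,0, 5,8.4,0.83,-2.7,0,0,0]'
python3 -m creep '[5,0,0,0,0,0,0, 5,0,0,1,0,0,0, 5,0,0,1.8,0,0,0, 5,0,0,2.3,0,0,0, 5,0,0,2.5,0,0,0, 5,0,0,2.6,0,0,0]'
```

```text
time_s: 4.35
tool_pos: [0.5915, 0.1782, 0.1222]
tool_rot: [-179.9, -0.1, 90.4]
force: [-1.0, 0.9, -0.8]
grip_width: 0.0156
grasp_force: 10.0
time_s: 4.95
tool_pos: [0.5929, 0.1714, 0.0452]
tool_rot: [-180.0, 0.0, 89.9]
force: [0.1, 0.3, 0.3]
grip_width: 0.0157
grasp_force: 10.0
```

```bash
python3 -m creep '[5,0,0,0.05,0,0,0, 5,0,0,0.1,0,0,0, 5,0,0,0.1,0,0,0, 20,0,0,0.1,0,0,0, 35,0,0,0.1,0,0,0, 50,0,0,0.1,0,0,0, 50,0,0,0.1,0,0,0, 50,0,0,-0.5,0,0,0, 50,0,0,-1.5,0,0,0, 50,0,0,-2.9,0,0,0, 50,-2,-0.1,-2.9,0,0,0, 50,-3.9,-0.2,-2.9,0,0,0]'
python3 -m creep '[50,0,0,0,0,0,0, 50,0,0,0,0,0,0, 50,0,0,0,0,0,0]'
python3 - <<'E'
from cell import env
import cv2,numpy as np
d=env.read_camera("wrist"); np.savez("w2.npz",**d)
cv2.imwrite("pics/w2.png",d["color"][:,:,::-1]); print(env.get_obs()["tool_pos"])
E
```

```text
time_s: 6.15
tool_pos: [0.5888, 0.0738, 0.1342]
tool_rot: [179.8, -0.1, 90.3]
force: [1.5, -0.6, -0.8]
grip_width: 0.0495
grasp_force: 0.0
time_s: 6.45
tool_pos: [0.5876, 0.0743, 0.1323]
tool_rot: [-180.0, -0.1, 90.1]
force: [0.3, -0.4, 0.3]
grip_width: 0.0501
grasp_force: 0.0
[0.58761987 0.07478266 0.13213909]
```

View pics/w2.png

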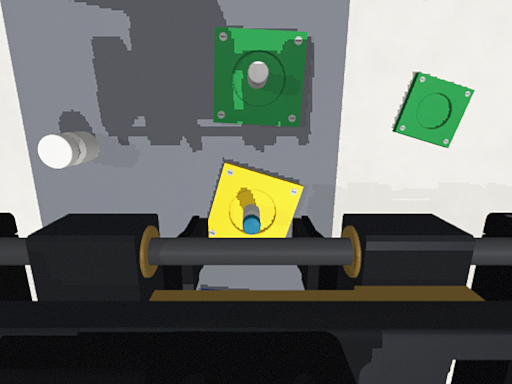

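The slim vial now stands upright in the green recess, its cap at (258,72). The blue cap is at (251,226) between the fingers, in the yellow holder.

Run:
```python
from h import *
d=np.load("w2.npz")
print("bcap",on_plane(d,251,226,.048).round(4),"slim",on_plane(d,258,72,.048).round(4),"green",on_plane(d,(223+293)/2,(36+118)/2,.011).round(4),"squat",on_plane(d,57,151,.046).round(4))
```

```text
bcap [0.589 0.054 0.048] slim [0.5937 0.1728 0.048 ] green [0.5946 0.1741 0.011 ] squat [0.4374 0.1151 0.046 ]
```

```bash
python3 -m creep '[50,-0.4,0,0.5,0,0,0, 50,-0.68,0,1.3,0,0,0, 50,-0.68,0,2.3,0,0,0, 50,-0.68,0,2.8,0,0,0, 50,-0.68,0,2.97,0,0,0, 25,-0.68,0,2.97,0,0,0, 20,-0.68,0,2.97,0,0,0, 17,-0.68,0,2.97,0,0,0, 12,-0.68,0,2.97,0,0,0, 5,-0.68,0,2.97,0,0,0, 5,-0.68,0,2.97,0,0,0, 5,-0.68,0,2.97,0,0,0]' 10
```

```text
time_s: 7.7
tool_pos: [0.5881, 0.0526, 0.0439]
tool_rot: [179.9, -0.0, 90.0]
force: [-0.3, 0.4, 2.6]
grip_width: 0.0157
grasp_force: 10.0
```

```bash
python3 -m creep '[5,0,0,-0.3,0,0,0, 5,0,0,-1,0,0,0, 5,0,0,-1.5,0,0,0, 5,-0.3,-0.05,-1.7,0,0,0, 5,-1,-0.15,-1.7,0,0,0, 5,-2,-0.3,-1.7,0,0,0, 5,-3.2,-0.45,-1.7,0,0,0, 5,-4,-0.55,-1.7,0,0,0, 5,-4.27,-0.6,-1.7,0,0,0, 5,-4.27,-0.6,-1.7,0,0,0, 5,-4.27,-0.6,-1.4,0,0,0, 5,-4.27,-0.6,-0.8,0,0,0]'
python3 -m creep '[5,0,0,0.4,0,0,0, 5,0,0,0.65,0,0,0, 5,0,0,0.75,0,0,0, 5,0,0,0.8,0,0,0, 5,0,0,0.8,0,0,0]'
```

```text
time_s: 8.9
tool_pos: [0.5713, -0.0733, 0.0676]
tool_rot: [179.8, -0.1, 90.2]
force: [-0.6, -0.0, 1.0]
grip_width: 0.0154
grasp_force: 10.0
time_s: 9.4
tool_pos: [0.5702, -0.0752, 0.0438]
tool_rot: [180.0, -0.0, 90.1]
force: [-0.4, 0.1, 0.7]
grip_width: 0.0159
grasp_force: 10.0
```

```bash
python3 -m creep '[20,0,0,0,0,0,0, 35,0,0,0,0,0,0, 50,0,0,0,0,0,0, 50,0,0,0,0,0,0, 50,0,0,-0.5,0,0,0, 50,0,0,-1.5,0,0,0, 50,0,0,-2.7,0,0,0, 50,-0.4,-1.2,-3.2,0,0,0, 50,-0.8,-2.5,-3.2,0,0,0, 50,-1.2,-3.83,-3.2,0,0,0, 50,-1.2,-3.83,-3.2,0,0,0, 50,-1.2,-3.83,-3.2,0,0,0]'
python3 - <<'E'
from cell import env
import cv2,numpy as np
d=env.read_camera("wrist"); np.savez("w3.npz",**d)
cv2.imwrite("pics/w3.png",d["color"][:,:,::-1]); print(env.get_obs()["tool_pos"])
E
```

```text
time_s: 10.6
tool_pos: [0.4551, -0.1118, 0.1405]
tool_rot: [179.8, -0.1, 90.0]
force: [0.5, 0.6, -0.3]
grip_width: 0.0499
grasp_force: 0.0
[ 0.45591888 -0.11156633  0.14045629]
```

View pics/w3.png

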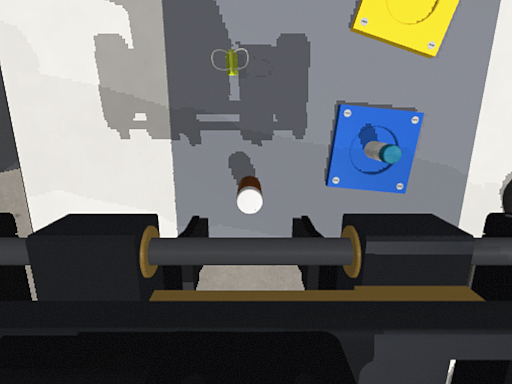

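The blue-capped vial stands in the blue recess, cap at (393,154). The amber vial's cap is at (250,201), and the clip is untouched at (232,62).

Run:
```python
from h import *
d=np.load("w3.npz")
print("amber",on_plane(d,250,201,.057).round(4),"bcap",on_plane(d,393,154,.048).round(4),"clip",on_plane(d,232,62,.02).round(4))
```

```text
amber [ 0.4558 -0.1104  0.057 ] bcap [ 0.5708 -0.0738  0.048 ] clip [ 4.408e-01 -4.000e-04  2.000e-02]
```

```bash
python3 -m creep '[50,0,0,0.7,0,0,0, 50,0,0,1.7,0,0,0, 50,0,0,2.6,0,0,0, 50,0,0,3.1,0,0,0, 50,0,0,3.2,0,0,0, 30,0,0,3.2,0,0,0, 26,0,0,3.2,0,0,0, 23,0,0,3.2,0,0,0, 18,0,0,3.2,0,0,0, 10,0,0,3.2,0,0,0, 10,0,0,3.2,0,0,0, 10,0,0,3.2,0,0,0]' 12
```

```text
time_s: 11.85
tool_pos: [0.4555, -0.1117, 0.0439]
tool_rot: [179.9, -0.0, 90.0]
force: [-1.6, -0.0, 4.7]
grip_width: 0.0215
grasp_force: 12.0
```

```bash
python3 -m creep '[10,0,0,-0.3,0,0,0, 10,0,0,-1,0,0,0, 10,0,0,-2,0,0,0, 10,0.3,0.2,-2.6,0,0,0, 10,0.9,0.7,-2.7,0,0,0, 10,1.8,1.5,-2.7,0,0,0, 10,2.8,2.3,-2.7,0,0,0, 10,3.8,3.1,-2.7,0,0,0, 10,4.7,3.8,-2.7,0,0,0, 10,5.3,4.3,-2.7,0,0,0, 10,5.48,4.48,-2.7,0,0,0, 10,5.48,4.48,-2.7,0,0,0]'
python3 -m creep '[10,0,0,0.6,0,0,0, 10,0,0,1.4,0,0,0, 10,0,0,2,0,0,0, 10,0,0,2.3,0,0,0, 10,0,0,2.4,0,0,0, 10,0,0,2.47,0,0,0, 10,0,0,2.5,0,0,0, 10,0,0,2.5,0,0,0]'
```

```text
time_s: 13.05
tool_pos: [0.5891, 0.0541, 0.1229]
tool_rot: [-179.9, 0.1, 90.2]
force: [-0.3, -0.6, -1.1]
grip_width: 0.0217
grasp_force: 12.0
time_s: 13.85
tool_pos: [0.5897, 0.0528, 0.05]
tool_rot: [179.9, -0.0, 90.0]
force: [-0.1, 0.8, -1.0]
grip_width: 0.0215
grasp_force: 12.0
```

```bash
python3 -m creep '[10,0,0,0.04,0,0,0, 10,0,0,0.04,0,0,0, 25,0,0,0.04,0,0,0, 40,0,0,0.04,0,0,0, 55,0,0,0.04,0,0,0, 55,0,0,0.04,0,0,0, 55,0,0,-0.6,0,0,0, 55,0,0,-1.8,0,0,0, 55,0,0,-2.9,0,0,0, 60,0.6,-1.5,-2.9,0,0,0, 60,1.2,-3,-2.9,0,0,0, 60,1.7,-4.3,-2.9,0,0,0]'
python3 -m creep '[60,0.37,-0.8,0,0,0,0, 60,0.37,-0.8,0,0,0,0, 60,0.37,-0.8,0,0,0,0]'
python3 - <<'E'
from cell import env
import cv2,numpy as np
d=env.read_camera("wrist"); np.savez("w4.npz",**d)
cv2.imwrite("pics/w4.png",d["color"][:,:,::-1]); print(env.get_obs()["tool_pos"])
E
```

```text
time_s: 15.05
tool_pos: [0.4582, 0.1043, 0.1361]
tool_rot: [-180.0, -0.0, 90.0]
force: [-0.7, 0.5, -0.7]
grip_width: 0.0594
grasp_force: 0.0
time_s: 15.35
tool_pos: [0.4365, 0.115, 0.1366]
tool_rot: [179.9, -0.0, 90.1]
force: [0.5, -0.7, 0.0]
grip_width: 0.0599
grasp_force: 0.0
[0.4371112  0.11450415 0.13666172]
```

View pics/w4.png

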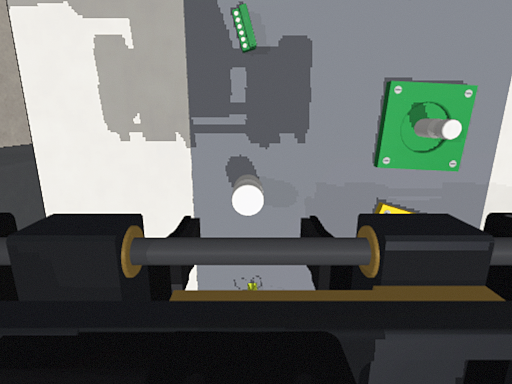

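The squat bottle's cap is at (248,199), centred between the fingers. The slim vial still stands in green at (445,129), and the terminal block is at (244,27).

```bash
python3 - <<'E'
from h import *
d=np.load("w4.npz")
print("squat",on_plane(d,248,199,.046).round(4))
E
python3 -m creep '[60,0,0,0.7,0,0,0, 60,0,0,1.6,0,0,0]'
```

```text
squat [0.4354 0.116  0.046 ]
time_s: 15.6
tool_pos: [0.439, 0.1145, 0.089]
tool_rot: [179.8, -0.1, 89.9]
force: [0.8, 0.3, -0.6]
grip_width: 0.0601
grasp_force: 0.0
```

```bash
python3 -m creep '[60,0.05,-0.05,0.7,0,0,0, 60,0.05,-0.05,1.4,0,0,0, 60,0.05,-0.05,1.7,0,0,0, 60,0.05,-0.05,1.75,0,0,0, 36,0.05,-0.05,1.75,0,0,0, 32,0.05,-0.05,1.75,0,0,0, 29,0.05,-0.05,1.75,0,0,0, 24,0.05,-0.05,1.75,0,0,0, 15,0.05,-0.05,1.75,0,0,0, 15,0.05,-0.05,1.75,0,0,0, 15,0.05,-0.05,1.75,0,0,0]' 14
```

```text
time_s: 16.7
tool_pos: [0.435, 0.1165, 0.0362]
tool_rot: [180.0, -0.0, 90.0]
force: [-0.3, 0.3, 3.8]
grip_width: 0.0277
grasp_force: 14.0
```

```bash
python3 -m creep '[15,0,0,-0.3,0,0,0, 15,0,0,-1,0,0,0, 15,0,0,-2,0,0,0, 15,0.3,0.3,-2.5,0,0,0, 15,1.2,0.8,-2.5,0,0,0, 15,2.3,1.4,-2.5,0,0,0, 15,3.5,2,-2.5,0,0,0, 15,4.7,2.5,-2.5,0,0,0, 15,5.8,3,-2.5,0,0,0, 15,6.6,3.3,-2.5,0,0,0, 15,7,3.45,-2.5,0,0,0, 15,7,3.45,-2.5,0,0,0]'
python3 -m creep '[15,0,0,0.6,0,0,0, 15,0,0,1.3,0,0,0, 15,0,0,1.8,0,0,0, 15,0,0,2.1,0,0,0, 15,0,0,2.25,0,0,0, 15,0,0,2.28,0,0,0, 15,0,0,2.28,0,0,0]'
```

```text
time_s: 17.9
tool_pos: [0.5378, 0.3278, 0.1106]
tool_rot: [-180.0, 0.0, 90.2]
force: [0.8, -0.6, -0.3]
grip_width: 0.0279
grasp_force: 14.0
time_s: 18.6
tool_pos: [0.5385, 0.3265, 0.043]
tool_rot: [179.9, -0.0, 90.0]
force: [0.2, 0.6, -1.0]
grip_width: 0.0276
grasp_force: 14.0
```

```bash
python3 -m creep '[15,0,0,0.05,0,0,0, 15,0,0,0.06,0,0,0, 30,0,0,0.06,0,0,0, 45,0,0,0.06,0,0,0, 60,0,0,0.06,0,0,0, 60,0,0,0.06,0,0,0, 60,0,0,-0.6,0,0,0, 60,0,0,-1.8,0,0,0, 60,0,0,-3.2,0,0,0, 60,1.5,0,-4.5,0,0,0, 60,3,0,-6,0,0,0, 60,4.5,0,-7,0,0,0]'
python3 -m creep '[60,4,-3,0,0,0,0, 60,4,-3,0,0,0,0, 60,4,-3,0,0,0,0, 60,4,-3,0,0,0,0, 60,4,-3,0,0,0,0]'
python3 - <<'E'
from cell import env
from h import *
d=env.read_camera("top"); im=d["color"][150:300,110:370,::-1]
cv2.imwrite("pics/t5.png",cv2.resize(im,(800,462),interpolation=cv2.INTER_CUBIC))
e=env.read_camera("scene"); im=e["color"][160:310,130:370,::-1]
cv2.imwrite("pics/s5.png",cv2.resize(im,(800,500),interpolation=cv2.INTER_CUBIC))
E
```

```text
time_s: 19.8
tool_pos: [0.5386, 0.4403, 0.2389]
tool_rot: [179.9, -0.1, 89.9]
force: [1.9, 0.6, -0.6]
grip_width: 0.0604
grasp_force: 0.0
time_s: 20.3
tool_pos: [0.4459, 0.5614, 0.2355]
tool_rot: [-180.0, 0.0, 90.3]
force: [1.3, -1.2, -0.6]
grip_width: 0.0597
grasp_force: 0.0
```

View pics/t5.png

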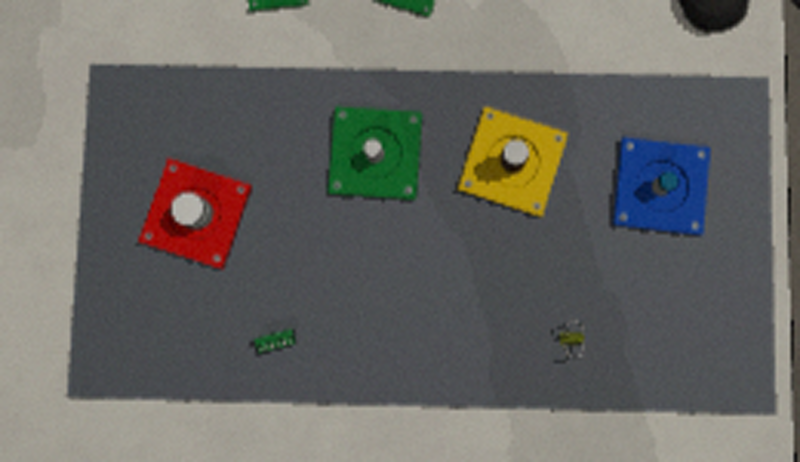

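View pics/s5.png

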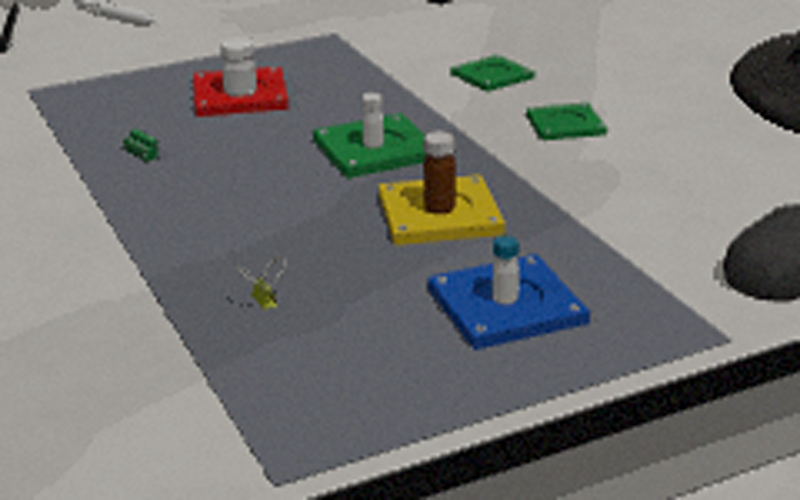

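All four stand upright in the right holders: squat at (187,209), slim at (373,149), amber at (516,153) and blue cap at (667,181) in the top crop. The clip and terminal block haven't moved. I'll check that each is centred before handing in.

Run:
```python
from h import *
d=np.load("top0.npz"); s=800/260
for n,u,v,z,c in [("squat",187,209,.051,(.5367,.3269)),("slim",373,149,.048,(.5924,.1736)),("amber",516,153,.062,(.588,.0545)),("bcap",667,181,.048,(.569,-.0732))]:
    print(n,((on_plane(d,110+u/s,150+v/s,z)[:2]-c)*1000).round(1),"mm off centre")
```

```text
squat [-1.4 -2.9] mm off centre
slim [-3.3 -1.7] mm off centre
amber [-1.8 -1. ] mm off centre
bcap [-1.5  0.8] mm off centre
```

```bash
python3 -c "
from cell import env
print(env.sign_off())"
```

```text
the job is handed in; nothing more can be done
None
```

All four samples stand upright in the recesses of their own holders, within about 4 mm of centre by the top camera; the clip and terminal block were not moved, and the job was handed in at about 20 s.

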